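Top up the spring magazine with blanks

ROBOT

A 7-joint arm with a two-finger parallel gripper is mounted at the origin on a cart in front of the work surface, level with it; the furniture and walls round the work are solid. World frame = base frame: x ahead of the robot, y to its left, z up, the work surface at z = 0. Lengths are in m, angles in rad, forces in N, time in s.
With the tool pointing down it reaches from about 0.425 to 0.875 m from the base axis. Payload 4.7 kg.
Tool frame: the origin (TCP) lies midway between the tips of the shut fingers; the grasp point (between the pads) lies ctrl.grasp_offset behind it (ctrl.grasp_offset is the distance from the TCP to the grasp point, in m); z points along the fingers, y is the line along which they close (so a half turn about z gives the same grasp; the last joint's range is limited). The gripper opens to 87 mm and grips with 3 to 60 N. Pads are 19 mm wide; open, the fingers measure 117 mm over their backs; the gripper's body (75 mm by 190 mm) begins 51 mm behind the grasp point.
Start: joints at [-1.167, 0.321, -0.07, 1.45, 0.023, 1.371, -0.057], TCP at [0.247, 0.601, 0.223] pointing down, gripper open.
Joint ranges: [-2.86, 2.86], [-0.3, 2.09], [-1.38, 1.24], [0.06, 2.45], [-1.56, 4.7], [0.09, 2.05], [-2.69, 2.69]. Speed limits (rad/s): [2.57, 2.57, 3.14, 3.14, 3.14, 3.14, 3.14].

INTERFACE

Orientations are given as a rotation vector (axis times angle).
In Python, from bench import ctrl gives the robot as it stands. The module is installed in compiled form; this text tells all that it offers.
- The arm moves only by the tool jog_arm, never from a script. Its argument "moves" is one flat list of numbers, 7 for each row, row after row: the shift along the tool's x, y, z in units of 30 cm (1.0 is 30 cm), then the turn, a rotation vector about the tool's x, y, z in units of 60 degrees (1.0 is 60 degrees), then the gripper's target within -1 to 1 (fully open at 1, half-way at 0, shut at -1). In form: [x, y, z, wx, wy, wz, fingers, x, y, z, wx, wy, wz, fingers, ...]. A call has exactly 8 rows; each row is the pose to reach, as a shift and turn from the pose commanded when the call began, along the tool's axes at that moment; what a row does not reach only later rows make up. A row lasts 1/8 s, in which the tool goes at most 62.5 mm and 10.7 degrees, less where a joint would pass 70% of its speed; a pose out of reach is approached as far as the arm can. A call with a number of a shift or a turn outside -1 to 1 is refused whole. A call with a gripper value outside its range is refused whole. The fingers move at their own pace and stop on an object; "newtons" is the grip in N (left out, the last holds). Time passes only in rows, so rows that repeat a pose let the fingers close, or fill a call up. It gives the time, the measured TCP pose, the force, the opening and the grip force at its end, in the units of the state.
- ctrl.get_state(): the state, without advancing time (a new reading comes with each control period).
- ctrl.get_image(name): name is "side" or "top"; returns a dict with "pixels" (384x512x3 uint8, red, green, blue), "fx", "fy", "cx", "cy" (pixels), "dist" ([k1, k2, p1, p2, k3] as OpenCV has them; the pictures are not rectified), "xyz" and "rotation" of the camera in the world. Camera axes: x right, y up, looking along -z (the intrinsics and any distortion apply to the point x, -y, -z); pixel columns grow to the right and rows downward; lengths in m; the calibration is good to about 2 mm. A picture is of the moment at which its call begins. There is no depth.
- ctrl.close_job(): hands the job in; it is judged then, once.
The state is a dict: "time": time; "joint_positions": joint angles; "qd": joint speeds; "joint_torque": joint torques, N m; "position": TCP position; "tool_rot": TCP orientation; "ft_force": force on the tool from outside, world axes, zero at the start; "torque": the same for the moment, N m; "grip_width": opening from 0.0 (shut) to 1.0 (fully open); "grip_force": force on a finger pad.
Only numpy, scipy, OpenCV 4.12 (cv2) and the standard library are available. Lean on these libraries where they do the work, as an engineer would, in place of code of your own. Each camera call takes 0.05 s, during which the arm holds its last target. There are 200 camera calls.

TASK

Top up the spring-fed blank magazine: put both drilled aluminium blanks that lie on the bench into it, one after the other, each pressed down flat on the stack against the spring until both latch bolts snap out over it and hold it. The blank that is already in the magazine stays in, and the caliper, the plug gauge and the analyser are to be left where they lie.

Things in the scene. Friction and masses are not known exactly. Their poses are not given: they have to be found in the camera images.
- magazine: Spring magazine fixed to the bench: grey base plate 92 x 196 x 12 mm and, on it, an upright shaft for flat blanks, made of four steel angle posts at the corners; both long sides are open in the middle (75 mm gaps for the fingers, down to the base). One blank is already in it. Origin: centre of the base's underside. z up, x across the blanks, y along them (both ends alike).
- mouth (a point): Centre of the shaft's open top, 138 mm above the bench. The shaft is 43 mm (x) by 123 mm (y) inside; its posts, 4 mm thick, end 127 mm above the bench, and flares lean outwards from there to 138 mm, where the mouth is 11 mm wider. The magazine's tallest parts are these flares; the latch housings in the middle of the two y ends reach 125 mm.
- throat (a point): Point on the shaft's axis 105 mm above the bench, the height of the latch bolts' flat undersides: the top face of the uppermost latched blank lies here, also at the start.
- follower (a joint): Sprung follower plate under the stack: travel downwards in m from where it stands with one blank loaded (0 at the start, 0.014 with two blanks, 0.028 with three, stop at 0.036). It pushes up on the stack with about 10 N at 0 and 0.25 N more per mm. With the latch bolts, 10 to 20 N press a blank in; let go too soon, the stack springs back up.
- bolt_l (a joint): Sprung latch bolt at the +y end: travel outwards in m, 0 when fully out (nose 7 mm into the shaft), stop 0.009. Its top slopes from 107 mm above the bench at the tip to 119 mm at the wall, so a blank pressed down pushes it aside; it snaps back once the blank's top is below 105 mm (2 to 4 mm below makes sure). It does not yield to a blank pushing up.
- bolt_r (a joint): The same latch bolt at the -y end, travelling outwards towards -y. Behind each bolt a round black pull knob, 16 mm across, sticks out beyond the latch housing, to 108 mm from the shaft axis, 112 mm above the bench; it is not needed for loading.
- blank_1: Flat aluminium blank 40 x 120 x 14 mm (x, y, z), about 0.17 kg, a 9 mm hole through it 44 mm either side of its middle; lies flat on the bench. Origin: centre of its underside; y along its length. It goes in flat, lengthwise along the magazine's y, either end first; either blank may go first.
- blank_2: Its twin, lying flat on the bench elsewhere.
- blank_in: The same kind of blank, already latched in the magazine at the start.
- caliper: Caliper lying flat, 75 x 236 x 17 mm; leave alone.
- plug_gauge: Knurled plug gauge lying flat, 19 x 105 x 19 mm; leave alone.
- analyser: Hand-held black and yellow analyser lying on its side, 223 x 277 x 90 mm; leave alone.
Not all that is in view belongs to the job. Leave any green look-alike of the blank_in alone.

How it is judged:
By the outcome, as a careful person would: the job done as asked, in the order asked, and still so for the second after the job is handed in, with the robot touching nothing.
It also fails if it takes over 61 s, if anything falls off the work surface, if the arm or the gripper's body presses on something with over 40 N, if the wrist force passes 120 N, or if a joint passes its speed limit or range.

## Working session

There is one attempt and no reset: what is moved stays moved. The work goes in short steps, Python scripts to look and compute and a tool call to move; the robot and the scene stay as the last step left them, time stands still between calls to the robot, and variables do not carry over. Pictures are saved under pics/ and viewed, at most 10 in all, crops included, and the job is handed in when it is done.

Besides the shell and the picture viewer there is one more tool, called after "Emit:" as name(argument=value, ...), one argument or row to a line, values as JSON. jog_arm: Moves the arm, as the interface text tells. Its arguments: {"type":"object","properties":{"moves":{"type":"array"},"newtons":{"type":"number"}},"required":["moves"]}

```bash
mkdir -p pics; cat > h.py <<'E'
import numpy as np, cv2
from scipy.spatial.transform import Rotation as R
from bench import ctrl
def snap(n,f):
    im=ctrl.get_image(n); cv2.imwrite(f,im["pixels"][:,:,::-1]); 
    np.save(f+'.npy',{k:im[k] for k in im},allow_pickle=True); return im
def load(f): return np.load(f+'.npy',allow_pickle=True).item()
def rot(im):
    r=np.array(im["rotation"],float)
    return r if r.shape==(3,3) else R.from_rotvec(r).as_matrix()
def K(im): return np.array([[im["fx"],0,im["cx"]],[0,im["fy"],im["cy"]],[0,0,1.]])
def ray(im,uv):
    p=cv2.undistortPoints(np.array([[uv]],float),K(im),np.array(im["dist"],float))[0,0]
    return np.array(im["xyz"]),rot(im)@np.array([p[0],-p[1],-1])
def at(im,uv,z):
    o,d=ray(im,uv); return o+d*(z-o[2])/d[2]
def proj(im,P):
    c=(np.atleast_2d(P)-np.array(im["xyz"]))@rot(im); c=c*[1,-1,-1]
    return cv2.projectPoints(c,np.zeros(3),np.zeros(3),K(im),np.array(im["dist"],float))[0][:,0]
E
python3 - <<'E'
from h import *
for n in("side","top"):
    im=snap(n,f"pics/{n}0.png"); print(n,im["xyz"],im["rotation"],im["fx"],im["cx"],im["cy"],im["dist"])
a=np.hstack([cv2.imread(f"pics/{n}0.png") for n in("side","top")])
print(ctrl.get_state(),ctrl.grasp_offset)
E
```

```text
side [ 0.21502801 -1.07364906  0.90544979] [ 1.00052659 -0.13653505 -0.29996811] 469.2223935669471 251.89068867148768 191.56581441809848 [-0.06888754  0.          0.          0.          0.        ]
top [0.33881661 0.11413345 1.55792205] [ 0.11339441 -0.1288039  -1.57110099] 452.2648242745994 257.7778147364363 192.47218684580574 [-0.00947485  0.          0.          0.          0.        ]
{'time': 0.1, 'joint_positions': array([-1.1668767 ,  0.32176295, -0.07006733,  1.45153837,  0.02264945,
        1.37082026, -0.05688843]), 'qd': array([-1.25026370e-04, -1.34282772e-03, -1.13827490e-03, -4.41485121e-03,
        8.68801914e-05,  9.10680605e-04,  5.79671882e-04]), 'joint_torque': array([-5.05755088e-04, -4.92572629e+01, -4.06131791e-01, -3.13395309e+01,
       -6.42095553e-02,  3.95061972e-02,  6.57460782e-05]), 'position': array([0.24689721, 0.60074715, 0.22156898]), 'tool_rot': array([-6.08370149e-01, -3.08192761e+00,  2.72132151e-03]), 'ft_force': array([-0.4435751 ,  0.26097309, -0.37694779]), 'torque': array([-0.02213317,  0.02863077,  0.00627993]), 'grip_force': 0.0, 'grip_width': 0.9972841279861434} 0.0187
```

View pics/top0.png

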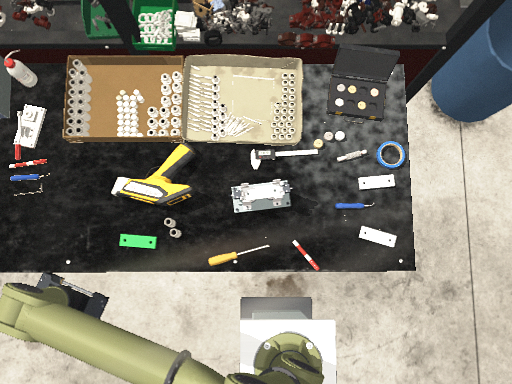

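View pics/side0.png

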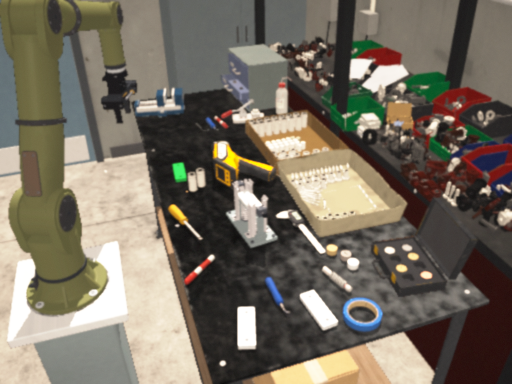

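The top view shows the magazine at (262,195) and two white-silver drilled blanks at (377,182) and (378,237). The green look-alike is at (138,241) and is to be left alone. The plug gauge is at (352,155), the caliper at (285,156) and the analyser at (160,185). Next I check a close crop.

```bash
python3 - <<'E'
from h import *
a=cv2.imread("pics/top0.png")
b=cv2.resize(a[165:255,345:410],None,fx=6,fy=6,interpolation=cv2.INTER_CUBIC)
c=cv2.resize(a[170:220,222:300],None,fx=5,fy=5,interpolation=cv2.INTER_CUBIC)
o=np.zeros((540,790,3),np.uint8); o[:,:390]=b; o[:250,400:790]=c
s=cv2.imread("pics/side0.png"); d=cv2.resize(s[180:255,215:285],None,fx=3.8,fy=3.8,interpolation=cv2.INTER_CUBIC)
o[255:255+d.shape[0],400:400+d.shape[1]]=d[:540-255]
cv2.imwrite("pics/crop1.png",o)
im=load("pics/top0.png")
g=im["pixels"].astype(int).min(2)
m=(g>150).astype(np.uint8)
n,l,st,ce=cv2.connectedComponentsWithStats(m)
for i in range(1,n):
    if st[i,4]>200 and 340<ce[i][0]<410 and ce[i][1]>165:
        ys,xs=np.where(l==i); pts=np.array([at(im,(x,y),0.014)[:2] for x,y in zip(xs,ys)])
        r=cv2.minAreaRect(pts.astype(np.float32)*1000); print(ce[i],st[i],r, pts.mean(0))
E
```

```text
[365.14266014 281.353533  ] [   53    84   459   300 51486] ((482.0335998535156, -5.44586181640625), (1557.8358154296875, 1046.4290771484375), 86.22177124023438) [ 0.28061971 -0.2665964 ]
[376.0234192  181.33021077] [358 174  37  16 427] ((616.7759399414062, -313.3048400878906), (42.27751541137695, 126.1457748413086), 5.398138523101807) [ 0.61669675 -0.31319358]
[377.31057269 236.11894273] [359 226  38  21 454] ((428.5084533691406, -309.6236267089844), (124.51275634765625, 46.547874450683594), 72.98734283447266) [ 0.42664293 -0.30909618]
```

View pics/crop1.png

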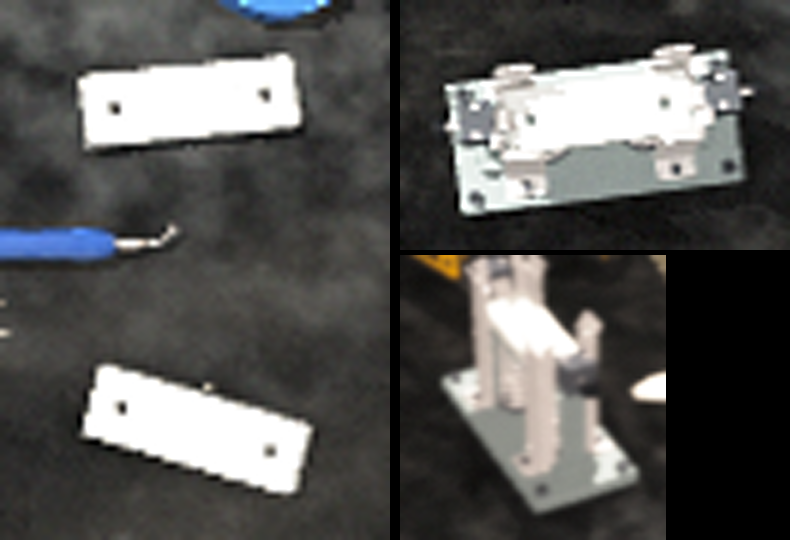

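```bash
cat >> h.py <<'E'
def rep(im,p,z,name):
    P=np.array([at(im,u,z)[:2] for u in p]); print(name,P.round(4).tolist()); return P
E
python3 - <<'E'
from h import *
im=load("pics/top0.png")
def c6(x,y): return ((x+.5)/6-.5+345,(y+.5)/6-.5+165)
def c5(x,y): return ((x-400+.5)/5-.5+222,(y+.5)/5-.5+170)
def info(P):
    d=P[0]-P[-1] if len(P)==2 else None
    print("  mean",P.mean(0).round(4), "len",np.linalg.norm(P[0]-P[1]).round(4),"ang",np.degrees(np.arctan2(*(P[0]-P[1])[::-1])).round(1))
info(rep(im,[c6(115,108),c6(265,95)],.014,"A holes"))
info(rep(im,[c6(80,74),c6(292,54),c6(301,126),c6(88,149)],.014,"A corners"))
info(rep(im,[c6(122,408),c6(270,451)],.014,"B holes"))
info(rep(im,[c6(102,365),c6(312,428),c6(294,495),c6(82,436)],.014,"B corners"))
info(rep(im,[c5(530,118),c5(664,103)],.105,"in holes"))
info(rep(im,[c5(446,88),c5(727,51),c5(745,182),c5(462,214)],.012,"base"))
s=load("pics/side0.png")
# side check: base corners
def cs(x,y): return ((x-400+.5)/3.8-.5+215,(y-255+.5)/3.8-.5+180)
rep(s,[cs(441,380),cs(541,513),cs(638,480)],.012,"side base")
E
```

```text
A holes [[0.6124, -0.2701], [0.6198, -0.3578]]
  mean [ 0.6161 -0.314 ] len 0.088 ang 94.8
A corners [[0.6325, -0.2506], [0.644, -0.3748], [0.6015, -0.3779], [0.5883, -0.2535]]
  mean [ 0.6166 -0.3142] len 0.1247 ang 95.3
B holes [[0.4389, -0.2671], [0.4141, -0.3506]]
  mean [ 0.4265 -0.3089] len 0.0871 ang 73.5
B corners [[0.4634, -0.2567], [0.427, -0.3753], [0.3892, -0.3631], [0.4231, -0.2437]]
  mean [ 0.4257 -0.3097] len 0.1241 ang 72.9
in holes [[0.5622, 0.1324], [0.5719, 0.0452]]
  mean [0.5671 0.0888] len 0.0878 ang 96.3
base [[0.5977, 0.1918], [0.6233, -0.0034], [0.5315, -0.0145], [0.51, 0.1804]]
  mean [0.5656 0.0886] len 0.1968 ang 97.5
side base [[0.5078, 0.1789], [0.5336, -0.025], [0.6202, -0.0117]]
```

Both are the plain drilled blanks, about 120 x 40 mm with holes 88 mm apart. Blank A is at (0.616,-0.314) with its long axis at 95°, and blank B is at (0.426,-0.309) at 73.3°. The magazine is at (0.566,0.089) at about 97°. Next I plan the approach to B.

```bash
cat >> h.py <<'E'
def pose(yaw):  # tool down, tool y at world angle yaw (deg)
    a=np.radians(yaw); y=np.array([np.cos(a),np.sin(a),0]); z=np.array([0,0,-1.]); return np.column_stack([np.cross(y,z),y,z])
def chain(*wps):
    s=ctrl.get_state(); p=s["position"]; r=R.from_rotvec(s["tool_rot"]).as_matrix()
    y=np.degrees(np.arctan2(r[1,1],r[0,1]))
    print("now",s["time"],p.round(4),"yaw",round(y,1),"F",s["ft_force"].round(1),"w",round(s["grip_width"]*87,1),"gf",round(s["grip_force"],1))
    for (x,yy,z,w) in wps:
        q=np.array([x,yy,z]); t=pose(w)
        print((r.T@(q-p)/.3).round(3),(R.from_matrix(r.T@t).as_rotvec()*180/np.pi/60).round(3)); p,r=q,t
E
python3 -c "
from h import *
chain((.5,.3,.22,30),(.53,-.05,.2,0),(.4262,-.3092,.10,-16.7),(.4262,-.3092,.004,-16.7))"
```

```text
now 0.1 [0.2469 0.6007 0.2216] yaw 67.7 F [-0.4  0.3 -0.4] w 86.8 gf 0.0
[-1.161 -0.607  0.006] [-0.002  0.001  0.628]
[-1.06  -0.497  0.067] [0.  0.  0.5]
[-0.864 -0.346  0.333] [0.    0.    0.278]
[0.   0.   0.32] [0. 0. 0.]
```

Emit:
jog_arm(
  moves=[-0.2,-0.09,0,0,0,0.1,0.4,-0.4,-0.18,0,0,0,0.2,0.4,-0.6,-0.27,0,0,0,0.3,0.4,-0.8,-0.36,0,0,0,0.4,0.4,-1,-0.45,0,0,0,0.5,0.4,-1,-0.45,0,0,0,0.6,0.4,-1,-0.45,0,0,0,0.6,0.4,-1,-0.45,0,0,0,0.6,0.4],
)

```text
time: 1.1
position: [0.4718, 0.3639, 0.2222]
tool_rot: [-1.525, -2.745, 0.0]
ft_force: [0.5, 0.5, 0.2]
grip_width: 0.701
grip_force: 0.0
```

```bash
python3 -c "
from h import *
chain((.53,.08,.21,10),(.46,-.20,.15,-16.7),(.4262,-.3092,.05,-16.7),(.4262,-.3092,.004,-16.7))"
```

```text
now 1.1 [0.4718 0.3639 0.2222] yaw 31.9 F [0.5 0.5 0.2] w 61.0 gf 0.0
[-0.906 -0.335  0.04 ] [-0.001 -0.001  0.365]
[-0.879 -0.392  0.2  ] [0.    0.    0.445]
[-0.381 -0.003  0.333] [0. 0. 0.]
[0.    0.    0.153] [0. 0. 0.]
```

Emit:
jog_arm(
  moves=[-0.2,-0.07,0.01,0,0,0.09,0.4,-0.4,-0.15,0.02,0,0,0.18,0.4,-0.6,-0.22,0.03,0,0,0.27,0.4,-0.8,-0.3,0.04,0,0,0.36,0.4,-0.9,-0.33,0.04,0,0,0.36,0.4,-0.9,-0.33,0.04,0,0,0.36,0.4,-0.9,-0.33,0.04,0,0,0.36,0.4,-0.9,-0.33,0.04,0,0,0.36,0.4],
)

```text
time: 2.1
position: [0.5303, 0.0831, 0.2104]
tool_rot: [-2.012, -2.412, -0.0]
ft_force: [-0.4, -1.5, -0.9]
grip_width: 0.696
grip_force: 0.0
```

Emit:
jog_arm(
  moves=[-0.2,-0.09,0.0,0,0,0.1,0.4,-0.4,-0.18,0.0,0,0,0.2,0.4,-0.6,-0.27,0.05,0,0,0.3,0.4,-0.8,-0.35,0.1,0,0,0.4,0.4,-0.88,-0.39,0.2,0,0,0.445,0.4,-0.88,-0.39,0.2,0,0,0.445,0.4,-0.88,-0.39,0.2,0,0,0.445,0.4,-0.88,-0.39,0.2,0,0,0.445,0.4],
)

```text
time: 3.1
position: [0.4631, -0.1979, 0.1513]
tool_rot: [2.515, 1.881, 0.002]
ft_force: [0.3, -0.0, -1.1]
grip_width: 0.697
grip_force: 0.0
```

```bash
python3 -c "
from h import *
chain((.4262,-.3092,.05,-16.7),(.4262,-.3092,.004,-16.7))"
```

```text
now 3.1 [ 0.4631 -0.1979  0.1513] yaw -16.4 F [ 0.3 -0.  -1.1] w 60.6 gf 0.0
[-0.391 -0.014  0.337] [ 0.001 -0.001  0.005]
[0.    0.    0.153] [0. 0. 0.]
```

Emit:
jog_arm(
  moves=[-0.2,-0.007,0.1,0,0,0,0.4,-0.39,-0.014,0.2,0,0,0.005,0.4,-0.39,-0.014,0.337,0,0,0.005,0.4,-0.39,-0.014,0.337,0,0,0.005,0.4,-0.39,-0.014,0.4,0,0,0.005,0.4,-0.39,-0.014,0.44,0,0,0.005,0.4,-0.39,-0.014,0.48,0,0,0.005,0.4,-0.39,-0.014,0.48,0,0,0.005,0.4],
)

```text
time: 4.1
position: [0.4238, -0.31, 0.0058]
tool_rot: [-2.523, -1.87, 0.001]
ft_force: [-0.8, -0.6, -0.0]
grip_width: 0.701
grip_force: 0.0
```

```bash
python3 -c "
from h import *
chain((.4262,-.3092,.003,-16.7))"
```

```text
now 4.1 [ 0.4238 -0.31    0.0058] yaw -16.9 F [-0.8 -0.6 -0. ] w 61.0 gf 0.0
[0.005 0.007 0.009] [-0.001 -0.    -0.003]
```

Emit:
jog_arm(
  moves=[0.005,0.007,0.009,0,0,0,0.4,0.005,0.007,0.009,0,0,0,-0.2,0.005,0.007,0.009,0,0,0,-0.6,0.005,0.007,0.009,0,0,0,-1,0.005,0.007,0.009,0,0,0,-1,0.005,0.007,0.009,0,0,0,-1,0.005,0.007,0.009,0,0,0,-1,0.005,0.007,0.009,0,0,0,-1],
  newtons=50,
)

```text
time: 5.1
position: [0.4269, -0.31, 0.0041]
tool_rot: [2.524, 1.87, 0.001]
ft_force: [-0.1, 0.2, 3.0]
grip_width: 0.45
grip_force: 50.0
```

```bash
python3 -c "
from h import *
chain((.4262,-.3092,.2,-16.7),(.54,-.06,.22,0),(.566,.0887,.20,7))"
```

```text
now 5.1 [ 0.4269 -0.31    0.0041] yaw -16.9 F [-0.1  0.2  3. ] w 39.2 gf 50.0
[ 0.002 -0.003 -0.653] [ 0.001  0.    -0.004]
[ 0.905  0.125 -0.067] [ 0.     0.    -0.278]
[0.496 0.087 0.067] [ 0.     0.    -0.117]
```

Emit:
jog_arm(
  moves=[0,0,-0.1,0,0,0,-1,0,0,-0.25,0,0,0,-1,0,0,-0.4,0,0,0,-1,0,0,-0.55,0,0,0,-1,0,0,-0.65,0,0,0,-1,0,0,-0.65,0,0,0,-1,0,0,-0.65,0,0,0,-1,0,0,-0.65,0,0,0,-1],
)

```text
time: 6.1
position: [0.4256, -0.3092, 0.197]
tool_rot: [-2.522, -1.868, 0.003]
ft_force: [-0.7, 0.1, -2.2]
grip_width: 0.45
grip_force: 50.0
```

Emit:
jog_arm(
  moves=[0.15,0.02,-0.01,0,0,-0.05,-1,0.3,0.04,-0.03,0,0,-0.1,-1,0.45,0.06,-0.05,0,0,-0.15,-1,0.6,0.08,-0.06,0,0,-0.2,-1,0.75,0.1,-0.06,0,0,-0.25,-1,0.9,0.12,-0.06,0,0,-0.28,-1,0.9,0.12,-0.06,0,0,-0.28,-1,0.9,0.12,-0.06,0,0,-0.28,-1],
)

```text
time: 7.1
position: [0.539, -0.0627, 0.2157]
tool_rot: [-2.224, -2.218, 0.004]
ft_force: [-0.3, -0.2, -1.8]
grip_width: 0.449
grip_force: 50.0
```

```bash
python3 -c "
from h import *
chain((.566,.0887,.18,7))"
```

```text
now 7.1 [ 0.539  -0.0627  0.2157] yaw -0.2 F [-0.3 -0.2 -1.8] w 39.1 gf 50.0
[0.505 0.089 0.118] [-0.002  0.001 -0.119]
```

Emit:
jog_arm(
  moves=[0.15,0.03,0.03,0,0,-0.04,-1,0.3,0.05,0.06,0,0,-0.08,-1,0.45,0.08,0.1,0,0,-0.12,-1,0.505,0.089,0.12,0,0,-0.12,-1,0.505,0.089,0.15,0,0,-0.12,-1,0.505,0.089,0.17,0,0,-0.12,-1,0.505,0.089,0.17,0,0,-0.12,-1,0.505,0.089,0.17,0,0,-0.12,-1],
)

```text
time: 8.1
position: [0.567, 0.0882, 0.1663]
tool_rot: [2.082, 2.352, 0.001]
ft_force: [-0.5, -0.1, -2.2]
grip_width: 0.447
grip_force: 50.0
```

```bash
python3 - <<'E'
from h import *
chain((.566,.0887,.12,7))
t=snap("top","pics/top1.png"); s=snap("side","pics/side1.png")
a=cv2.cvtColor(t["pixels"],4)[165:225,215:305]; b=cv2.cvtColor(s["pixels"],4)[155:255,200:290]
a=cv2.resize(a,None,fx=6,fy=6,interpolation=2)[:,:540]; b=cv2.resize(b,None,fx=2.8,fy=2.8,interpolation=2)
o=np.zeros((590,800,3),np.uint8); o[:a.shape[0],:540]=a; o[:280,545:545+252]=b[:280]
cv2.imwrite("pics/crop2.png",o)
E
```

```text
now 8.1 [0.567  0.0882 0.1663] yaw 7.0 F [-0.5 -0.1 -2.2] w 38.9 gf 50.0
[ 0.002 -0.003  0.154] [ 0.001 -0.    -0.001]
```

View pics/crop2.png

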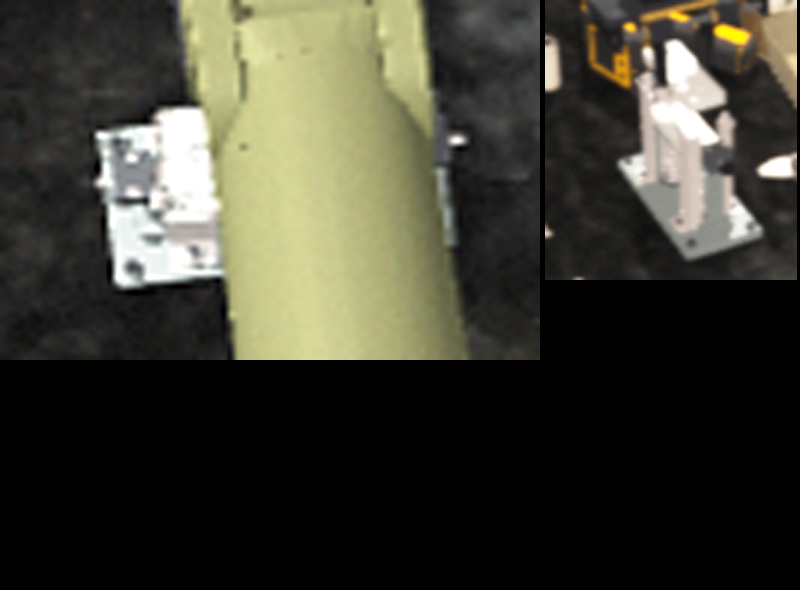

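The top view is blocked by the arm; the magazine end shows at (105-220,110-285). In the side crop the magazine is clear, but I want to check it against a projected model overlay.

```bash
python3 - <<'E'
from h import *
s=load("pics/side1.png"); x0,y0,w,h,f=195,110,105,150,4
a=cv2.resize(cv2.cvtColor(s["pixels"],4)[y0:y0+h,x0:x0+w],None,fx=f,fy=f,interpolation=2)
def box(c,yaw,sx,sy,z,col):
    an=np.radians(yaw); X=np.array([np.cos(an),np.sin(an)]);Y=np.array([-X[1],X[0]])
    P=[np.r_[np.array(c)+X*i*sx/2+Y*j*sy/2,z] for i,j in((1,1),(1,-1),(-1,-1),(-1,1))]
    q=((proj(s,P)-[x0,y0]+.5)*f).astype(np.int32); cv2.polylines(a,[q],True,col,1)
b=a.copy()
box((.566,.0887),7,.092,.196,.012,(0,255,0)); box((.566,.0887),7,.051,.131,.127,(0,255,0)); box((.566,.0887),7,.04,.12,.105,(255,0,0))
box((.567,.0882),7,.04,.12,.163,(0,0,255)); box((.567,.0882),7,.04,.12,.177,(0,0,255))
o=np.hstack([b[:,:400],a[:,:400]]); cv2.imwrite("pics/crop3.png",o[:600])
E
```

```text
(no output)
```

View pics/crop3.png

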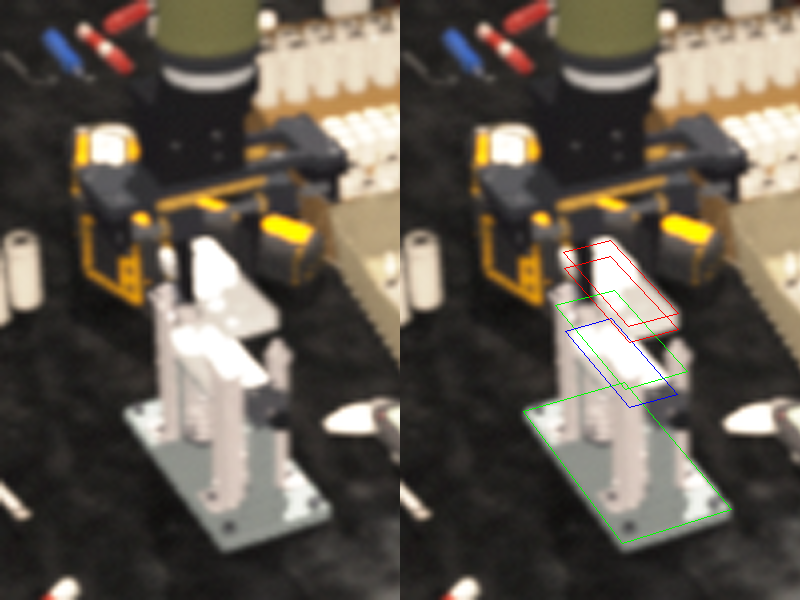

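The overlay (green and blue for the magazine, red for the held blank) agrees with the image to about a pixel, with the held blank centred over the shaft. Going down into the flares.

Emit:
jog_arm(
  moves=[0.0,0,0.03,0,0,0,-1,0,0,0.06,0,0,0,-1,0,0,0.08,0,0,0,-1,0,0,0.1,0,0,0,-1,0,0,0.12,0,0,0,-1,0,0,0.14,0,0,0,-1,0,0,0.15,0,0,0,-1,0,0,0.15,0,0,0,-1],
  newtons=60,
)

```text
time: 9.2
position: [0.5668, 0.0888, 0.1208]
tool_rot: [2.081, 2.353, -0.001]
ft_force: [-0.0, -1.1, -1.2]
grip_width: 0.456
grip_force: 60.0
```

```bash
python3 -c "
from h import *
chain((.566,.0887,.092,7)); print(ctrl.get_state()['torque'])"
```

```text
now 9.2 [0.5668 0.0888 0.1208] yaw 7.0 F [-0.  -1.1 -1.2] w 39.6 gf 60.0
[-0.    -0.003  0.096] [0.    0.001 0.001]
[-0.35925099  0.01998072 -0.00186434]
```

Emit:
jog_arm(
  moves=[0.0,0,0.02,0,0,0,-1,0,0,0.04,0,0,0,-1,0,0,0.05,0,0,0,-1,0,0,0.06,0,0,0,-1,0,0,0.07,0,0,0,-1,0,0,0.08,0,0,0,-1,0,0,0.09,0,0,0,-1,0,0,0.1,0,0,0,-1],
)

```text
time: 10.2
position: [0.5681, 0.09, 0.0931]
tool_rot: [2.079, 2.353, 0.005]
ft_force: [-2.6, -1.5, 11.5]
grip_width: 0.453
grip_force: 60.0
```

```bash
python3 - <<'E'
from h import *
chain((.566,.0887,.092,7)); print(ctrl.get_state()['torque'])
s=snap("side","pics/side2.png"); x0,y0,w,h,f=215,165,65,90,6
cv2.imwrite("pics/crop4.png",cv2.resize(cv2.cvtColor(s["pixels"],4)[y0:y0+h,x0:x0+w],None,fx=f,fy=f,interpolation=2))
E
```

```text
now 10.2 [0.5681 0.09   0.0931] yaw 7.1 F [-2.6 -1.5 11.5] w 39.4 gf 60.0
[-0.003 -0.008  0.004] [ 0.003 -0.001  0.001]
[-0.24278555  0.64495694  0.02650349]
```

View pics/crop4.png

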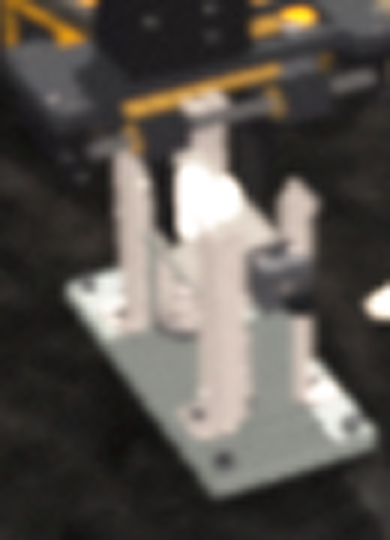

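The blank is in the shaft, and the force of about 13 N matches the spring at 14 mm. I press about 4 mm deeper, then release.

Emit:
jog_arm(
  moves=[0.0,-0.003,0.005,0,0,0,-1,0,-0.003,0.01,0,0,0,-1,0,-0.003,0.015,0,0,0,-1,0,-0.003,0.015,0,0,0,-1,0,-0.003,0.015,0,0,0,-1,0,-0.003,0.015,0,0,0,-1,0,-0.003,0.015,0,0,0,-1,0,-0.003,0.015,0,0,0,-1],
)

```text
time: 11.25
position: [0.5681, 0.09, 0.0891]
tool_rot: [2.078, 2.353, 0.007]
ft_force: [-0.9, -0.6, 11.8]
grip_width: 0.454
grip_force: 60.0
```

```bash
python3 - <<'E'
from h import *
chain((.566,.0887,.092,7))
E
```

```text
now 11.25 [0.5681 0.09   0.0891] yaw 7.1 F [-0.9 -0.6 11.8] w 39.5 gf 60.0
[-0.003 -0.007 -0.01 ] [ 0.005 -0.001  0.001]
```

Emit:
jog_arm(
  moves=[0,0,0,0,0,0,-0.05,0,0,0,0,0,0,0.2,0,0,0,0,0,0,0.4,0,0,0,0,0,0,0.4,0,0,-0.1,0,0,0,0.4,0,0,-0.25,0,0,0,0.4,0,0,-0.4,0,0,0,0.4,0,0,-0.4,0,0,0,0.4],
)

```text
time: 12.25
position: [0.5683, 0.0896, 0.2104]
tool_rot: [2.078, 2.351, 0.01]
ft_force: [0.6, -0.5, -0.0]
grip_width: 0.699
grip_force: 0.0
```

```bash
python3 - <<'E'
from h import *
chain((.62,-.1,.22,5),(.6163,-.314,.1,5))
s=snap("side","pics/side3.png"); x0,y0,w,h,f=215,165,65,90,6
g=lambda p:cv2.resize(cv2.cvtColor(p["pixels"],4)[y0:y0+h,x0:x0+w],None,fx=f,fy=f,interpolation=2)
cv2.imwrite("pics/crop5.png",np.hstack([g(load("pics/side0.png")),g(s)]))
E
```

```text
now 12.25 [0.5683 0.0896 0.2104] yaw 7.1 F [ 0.6 -0.5 -0. ] w 60.8 gf 0.0
[-0.648  0.094 -0.032] [ 0.007 -0.002  0.034]
[-0.71  -0.074  0.4  ] [0. 0. 0.]
```

View pics/crop5.png

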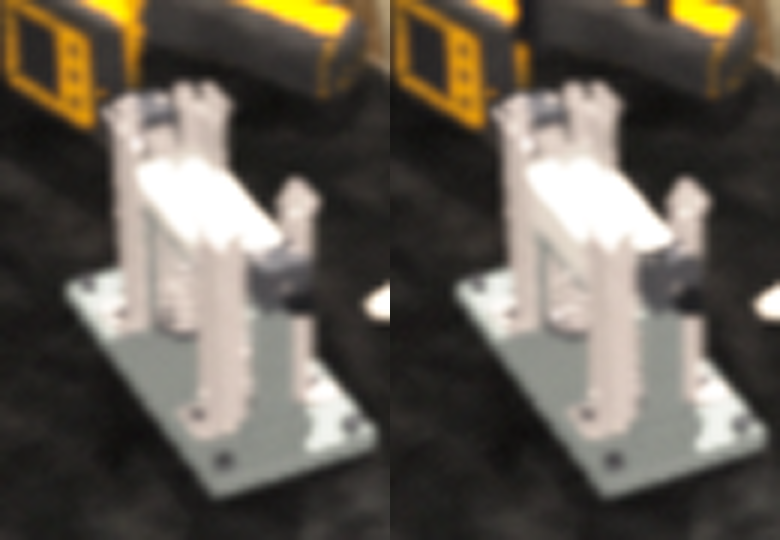

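The top face sits at the same height as at the start and the stack below is thicker, so blank one is latched. Next is blank A.

Emit:
jog_arm(
  moves=[-0.15,0.02,-0.03,0,0,0.01,0.4,-0.3,0.04,-0.03,0,0,0.02,0.4,-0.45,0.06,-0.03,0,0,0.034,0.4,-0.6,0.09,-0.03,0.005,0,0.034,0.4,-0.75,0.09,-0.03,0.007,-0.002,0.034,0.4,-0.9,0.08,0,0.007,-0.002,0.034,0.4,-1,0.07,0.1,0.007,-0.002,0.034,0.4,-1,0.07,0.1,0.007,-0.002,0.034,0.4],
)

```text
time: 13.3
position: [0.62, -0.2089, 0.1719]
tool_rot: [-2.123, -2.304, 0.019]
ft_force: [0.3, 0.2, 0.1]
grip_width: 0.697
grip_force: 0.0
```

```bash
python3 - <<'E'
from h import *
chain((.6163,-.314,.006,5))
E
```

```text
now 13.3 [ 0.62   -0.2089  0.1719] yaw 4.7 F [0.3 0.2 0.1] w 60.7 gf 0.0
[-0.347 -0.033  0.554] [-0.014  0.002 -0.005]
```

Emit:
jog_arm(
  moves=[-0.15,-0.015,0.05,0,0,0,0.4,-0.3,-0.03,0.15,-0.007,0,-0.005,0.4,-0.347,-0.033,0.25,-0.007,0,-0.005,0.4,-0.347,-0.033,0.35,-0.007,0,-0.005,0.4,-0.347,-0.033,0.42,-0.007,0,-0.005,0.4,-0.347,-0.033,0.48,-0.007,0,-0.005,0.4,-0.347,-0.033,0.53,-0.007,0,-0.005,0.4,-0.347,-0.033,0.53,-0.007,0,-0.005,0.4],
)

```text
time: 14.3
position: [0.6212, -0.3102, 0.0166]
tool_rot: [-2.115, -2.323, 0.003]
ft_force: [-0.1, 0.1, 0.5]
grip_width: 0.698
grip_force: 0.0
```

```bash
python3 - <<'E'
from h import *
chain((.6163,-.314,.0038,5))
E
```

```text
now 14.3 [ 0.6212 -0.3102  0.0166] yaw 5.3 F [-0.1  0.1  0.5] w 60.7 gf 0.0
[-0.011 -0.017  0.043] [-0.001  0.001  0.006]
```

Emit:
jog_arm(
  moves=[-0.011,-0.017,0.015,0,0,0,0.4,-0.011,-0.017,0.03,0,0,0.005,0.4,-0.011,-0.017,0.04,0,0,0.005,0.4,-0.011,-0.017,0.04,0,0,0.005,0.4,-0.011,-0.017,0.04,0,0,0.005,0.4,-0.011,-0.017,0.04,0,0,0.005,0.4,-0.011,-0.017,0.04,0,0,0.005,0.4,-0.011,-0.017,0.04,0,0,0.005,0.4],
  newtons=50,
)

```text
time: 15.3
position: [0.617, -0.3147, 0.0057]
tool_rot: [2.121, 2.315, -0.002]
ft_force: [-0.0, 0.3, -0.7]
grip_width: 0.698
grip_force: 0.0
```

```bash
python3 - <<'E'
from h import *
chain((.6163,-.314,.0038,5))
E
```

```text
now 15.3 [ 0.617  -0.3147  0.0057] yaw 5.0 F [-0.   0.3 -0.7] w 60.8 gf 0.0
[ 0.002 -0.002  0.006] [0.    0.002 0.001]
```

Emit:
jog_arm(
  moves=[0.002,-0.002,0.006,0,0,0,0.4,0.002,-0.002,0.006,0,0,0,-0.2,0.002,-0.002,0.006,0,0,0,-0.6,0.002,-0.002,0.006,0,0,0,-1,0.002,-0.002,0.006,0,0,0,-1,0.002,-0.002,0.006,0,0,0,-1,0.002,-0.002,0.006,0,0,0,-1,0.002,-0.002,0.006,0,0,0,-1],
  newtons=60,
)

```text
time: 16.3
position: [0.6164, -0.3141, 0.0039]
tool_rot: [2.121, 2.315, -0.002]
ft_force: [0.3, 0.7, -0.7]
grip_width: 0.451
grip_force: 60.0
```

Emit:
jog_arm(
  moves=[0,0,-0.1,0,0,0,-1,0,0,-0.25,0,0,0,-1,0,0,-0.4,0,0,0,-1,0,0,-0.55,0,0,0,-1,0,0,-0.65,0,0,0,-1,0,0,-0.7,0,0,0,-1,0,0,-0.7,0,0,0,-1,0,0,-0.7,0,0,0,-1],
)

```text
time: 17.3
position: [0.6155, -0.3131, 0.2118]
tool_rot: [-2.121, -2.316, 0.004]
ft_force: [-0.3, -0.0, -1.3]
grip_width: 0.449
grip_force: 60.0
```

```bash
python3 - <<'E'
from h import *
chain((.59,-.1,.21,5),(.567,.0887,.17,7))
E
```

```text
now 17.3 [ 0.6155 -0.3131  0.2118] yaw 5.0 F [-0.3 -0.  -1.3] w 39.1 gf 60.0
[ 0.715 -0.022  0.006] [-0.003  0.001  0.   ]
[ 0.633 -0.022  0.133] [ 0.     0.    -0.033]
```

Emit:
jog_arm(
  moves=[0.12,0,0,0,0,0,-1,0.24,-0.01,0,0,0,0,-1,0.36,-0.01,0,0,0,0,-1,0.48,-0.02,0,0,0,0,-1,0.6,-0.02,0,0,0,0,-1,0.715,-0.022,0,0,0,0,-1,0.715,-0.022,0,0,0,0,-1,0.715,-0.022,0,0,0,0,-1],
)

```text
time: 18.3
position: [0.5903, -0.1012, 0.2124]
tool_rot: [2.122, 2.316, -0.005]
ft_force: [-0.0, -0.5, -1.6]
grip_width: 0.451
grip_force: 60.0
```

Emit:
jog_arm(
  moves=[0.12,0,0,0,0,0,-1,0.24,-0.01,0,0,0,-0.01,-1,0.36,-0.01,0,0,0,-0.02,-1,0.48,-0.02,0.03,0,0,-0.033,-1,0.6,-0.022,0.07,0,0,-0.033,-1,0.633,-0.022,0.12,0,0,-0.033,-1,0.633,-0.022,0.13,0,0,-0.033,-1,0.633,-0.022,0.13,0,0,-0.033,-1],
)

```text
time: 19.3
position: [0.568, 0.0853, 0.1738]
tool_rot: [2.084, 2.348, -0.004]
ft_force: [0.3, 0.8, -1.4]
grip_width: 0.448
grip_force: 60.0
```

```bash
python3 - <<'E'
from h import *
chain((.567,.0890,.12,7.05))
E
```

```text
now 19.3 [0.568  0.0853 0.1738] yaw 6.8 F [ 0.3  0.8 -1.4] w 39.0 gf 60.0
[ 0.013 -0.002  0.179] [-0.     0.003 -0.004]
```

Emit:
jog_arm(
  moves=[0.013,-0.002,0.02,0,0,-0.004,-1,0.013,-0.002,0.05,0,0,-0.004,-1,0.013,-0.002,0.08,0,0,-0.004,-1,0.013,-0.002,0.1,0,0,-0.004,-1,0.013,-0.002,0.12,0,0,-0.004,-1,0.013,-0.002,0.14,0,0,-0.004,-1,0.013,-0.002,0.16,0,0,-0.004,-1,0.013,-0.002,0.175,0,0,-0.004,-1],
)

```text
time: 20.3
position: [0.5671, 0.0908, 0.1221]
tool_rot: [2.076, 2.355, -0.002]
ft_force: [-2.6, -3.3, 9.6]
grip_width: 0.453
grip_force: 60.0
```

```bash
python3 - <<'E'
from h import *
chain((.567,.0890,.089,7.05))
E
```

```text
now 20.3 [0.5671 0.0908 0.1221] yaw 7.2 F [-2.6 -3.3  9.6] w 39.4 gf 60.0
[-0.006 -0.001  0.11 ] [0.001 0.003 0.003]
```

Emit:
jog_arm(
  moves=[-0.004,0,0,0,0,0,-1,-0.004,0,0,0,0,0,-1,-0.004,0,0,0,0,0,-1,-0.004,0,0,0,0,0,-1,-0.004,0,0.005,0,0,0,-1,-0.004,0,0.01,0,0,0,-1,-0.004,0,0.015,0,0,0,-1,-0.004,0,0.02,0,0,0,-1],
)

```text
time: 21.3
position: [0.5671, 0.0903, 0.1155]
tool_rot: [2.075, 2.356, -0.002]
ft_force: [-0.6, -1.1, 6.7]
grip_width: 0.453
grip_force: 60.0
```

```bash
python3 - <<'E'
from h import *
chain((.567,.0890,.089,7.05)); print(ctrl.get_state()['torque'])
E
```

```text
now 21.3 [0.5671 0.0903 0.1155] yaw 7.2 F [-0.6 -1.1  6.7] w 39.4 gf 60.0
[-0.004 -0.001  0.088] [0.001 0.002 0.003]
[-0.48675535  0.01778952 -0.06832496]
```

Emit:
jog_arm(
  moves=[0,0,0.02,0,0,0,-1,0,0,0.035,0,0,0,-1,0,0,0.05,0,0,0,-1,0,0,0.065,0,0,0,-1,0,0,0.08,0,0,0,-1,0,0,0.09,0,0,0,-1,0,0,0.095,0,0,0,-1,0,0,0.095,0,0,0,-1],
)

```text
time: 22.3
position: [0.5681, 0.0911, 0.0891]
tool_rot: [2.074, 2.356, 0.002]
ft_force: [-3.3, -0.3, 14.9]
grip_width: 0.453
grip_force: 60.0
```

```bash
python3 - <<'E'
from h import *
chain((.567,.0890,.089,7.05)); print(ctrl.get_state()['torque'])
s=snap("side","pics/side4.png"); x0,y0,w,h,f=215,165,65,90,6
g=lambda p:cv2.resize(cv2.cvtColor(p["pixels"],4)[y0:y0+h,x0:x0+w],None,fx=f,fy=f,interpolation=2)
cv2.imwrite("pics/crop6.png",np.hstack([g(load("pics/side2.png")),g(s)]))
E
```

```text
now 22.3 [0.5681 0.0911 0.0891] yaw 7.3 F [-3.3 -0.3 14.9] w 39.4 gf 60.0
[-0.007 -0.004  0.   ] [0.003 0.001 0.004]
[-0.23611226  0.54096085 -0.04260955]
```

View pics/crop6.png

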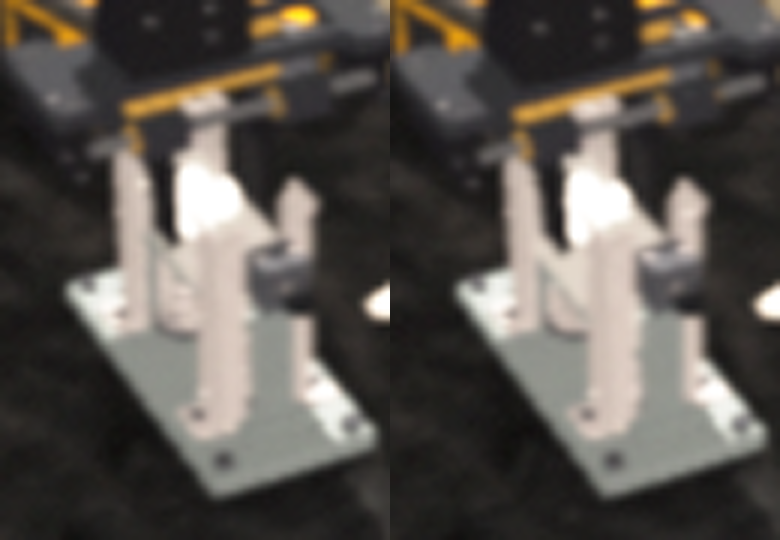

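The second blank is down and the force of about 16 N fits the spring near 30 mm travel. I press a touch more, then release and lift.

Emit:
jog_arm(
  moves=[0,0,0.005,0,0,0,-1,0,0,0.005,0,0,0,-1,0,0,0.005,0,0,0,-1,0,0,0.005,0,0,0,-1,0,0,0.005,0,0,0,0.1,0,0,0.005,0,0,0,0.4,0,0,0.005,0,0,0,0.4,0,0,0.005,0,0,0,0.4],
)

```text
time: 23.35
position: [0.5664, 0.0903, 0.085]
tool_rot: [2.076, 2.356, -0.004]
ft_force: [-0.2, -0.4, -0.3]
grip_width: 0.695
grip_force: 0.0
```

Emit:
jog_arm(
  moves=[0,0,-0.05,0,0,0,0.4,0,0,-0.2,0,0,0,0.4,0,0,-0.35,0,0,0,0.4,0,0,-0.45,0,0,0,0.4,0,0,-0.5,0,0,0,0.4,0,0,-0.5,0,0,0,0.4,0,0,-0.5,0,0,0,0.4,0,0,-0.5,0,0,0,0.4],
)

```text
time: 24.35
position: [0.566, 0.0906, 0.234]
tool_rot: [2.076, 2.357, -0.006]
ft_force: [0.2, -0.3, -0.4]
grip_width: 0.702
grip_force: 0.0
```

```bash
python3 - <<'E'
from h import *
chain()
s=snap("side","pics/side5.png"); x0,y0,w,h,f=215,165,65,90,6
g=lambda p:cv2.resize(cv2.cvtColor(p["pixels"],4)[y0:y0+h,x0:x0+w],None,fx=f,fy=f,interpolation=2)
cv2.imwrite("pics/crop7.png",np.hstack([g(load("pics/side3.png")),g(s)]))
E
```

```text
now 24.35 [0.566  0.0906 0.234 ] yaw 7.2 F [ 0.2 -0.3 -0.4] w 61.1 gf 0.0
```

View pics/crop7.png

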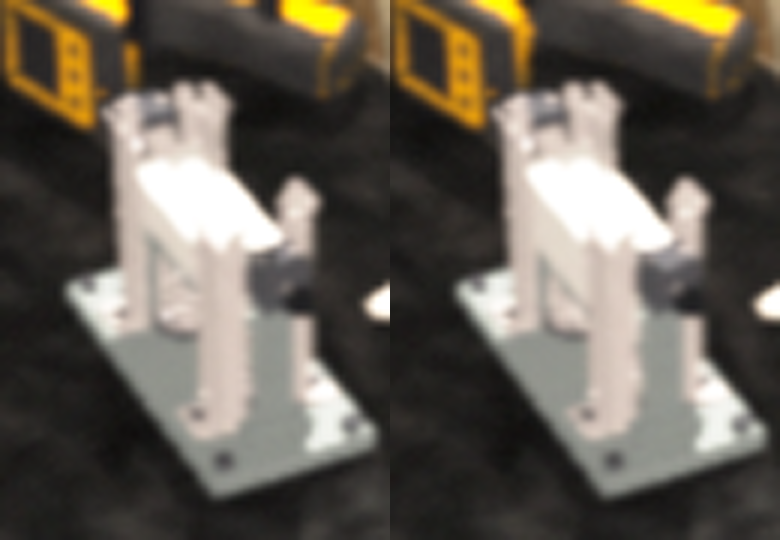

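The top face is flat at the same latched height, the stack is one blank thicker, and the gripper is clear of it. Handing in.

```bash
python3 -c "
from bench import ctrl
print(ctrl.close_job())"
```

```text
the job is handed in; nothing more can be done
None
```

Both blanks are in the magazine and, from the side camera view, lie flat and latched on top of the original one; the job was handed in at about 24 s, and the arm touched nothing else.

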